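# Dress the presentation board: unclamp the iron model and seat its finish samples

### The arm

A 6-joint arm with a two-finger parallel gripper is mounted at the origin on the work surface. World frame = base frame: x ahead of the robot, y to its left, z up, the work surface at z = 0. Lengths are in m, angles in rad, forces in N, time in s.
With the tool pointing down it reaches from about 0.35 to 0.975 m from the base axis. Payload 4.9 kg.
Tool frame: the origin (TCP) lies between the finger pads; the fingertips stand 14 mm ahead of it and the grasp point (between the pads) lies 5 mm behind it (manip.tcp_to_tips is the distance from the TCP to the fingertips, in m); z points along the fingers, y is the line along which they close (so a half turn about z gives the same grasp; the last joint's range is limited). The gripper opens to 85 mm and grips with 20 to 120 N. Pads are 22 mm wide; open, the fingers measure 114 mm over their backs; the gripper's body (76 mm by 85 mm) begins 54 mm behind the grasp point. The pads swing forward as they close: fully open they stand 13 mm farther back than shut.
Start: joints at [1.05, 0.053, 1.613, -0, 1.476, -0.119], TCP at [0.244, 0.575, 0.245] pointing down, gripper open.
Joint ranges: [-3.01, 3.01], [-1.01, 2.22], [0.06, 2.58], [-1.02, 4.17], [0.09, 2.62], [-3.14, 3.14]. Speed limits (rad/s): [2.57, 2.57, 3.14, 3.14, 3.14, 3.14].

### API

Orientations are given as a unit quaternion [w, x, y, z].
In Python, from plant import manip gives the robot as it stands.
- The arm moves only by the tool servo_tool, never from a script. Its argument "moves" is a list that holds one entry, the list of rows, each a list of 7 numbers: the shift along the tool's x, y, z in mm, then the turn, a rotation vector about the tool's x, y, z in degrees, then the finger opening in mm, from 0 to 85.4. In form: [[[x, y, z, ax, ay, az, fingers], ...]]. A call has 1 to 12 rows; each row shifts and turns the commanded pose from where the row before left it, along the tool's axes as they then stand; what a row does not reach is not made up. A row lasts 1/8 s, in which the tool goes at most 62.5 mm and 10.7 degrees, less where a joint would pass 70% of its speed; a pose out of reach is approached as far as the arm can. A call with a gripper value outside its range is refused whole. The fingers move at their own pace and stop on an object; the grip force is fixed at half the most. Time passes only in rows, so rows that do not move let the fingers close. It gives the time, the measured TCP pose, the force, the opening and the grip force at its end, in the units of the state.
- manip.state(): the state, without advancing time (a new reading comes with each control period).
- manip.grab_frame(name): name is "side" or "top"; returns a dict with "image" (480x640x3 uint8, blue, green, red), "mtx" (3x3 intrinsics, pixels), "eye" and "rotation" of the camera in the world. Camera axes: x right, y down, z forward; pixel columns grow to the right and rows downward; lengths in m; the calibration is good to about 2 mm. A picture is of the moment at which its call begins. There is no depth.
- manip.job_done(): hands the job in; it is judged then, once.
The state is a dict: "time": time; "joint_pos": joint angles; "joint_vel": joint speeds; "joint_efforts": joint torques, N m; "tool_pos": TCP position; "tool_rot": TCP orientation; "contact_force": force on the tool from outside, world axes, zero at the start; "ft_torque": the same for the moment, N m; "gripper_width": opening from 0.0 (shut) to 1.0 (fully open); "grasp_force": force on a finger pad.
Only numpy, scipy, OpenCV 4.12 (cv2) and the standard library are available. Lean on these libraries where they do the work, as an engineer would, in place of code of your own. Each camera call takes 0.05 s, during which the arm holds its last target. There are 200 camera calls.

### The job

Flip the red toggle-clamp handle over centre until it is thrown right back, lift the blue clothes-iron model out of the holding fixture and stand it on its painted silhouette on the presentation board, nose on nose. Work every hexagonal finish sample lying on the bench into the board's pocket of its own colour until it drops fully home and lies flat. Once the model is out, swing the clamp handle fully back to its closed position over the empty fixture, and leave everything let go and at rest, with the pencil mug neither upset nor pushed away.

Things in the scene. Friction and masses are not known exactly. Their poses are not given: they have to be found in the camera images.
- clamp_handle (a joint): Toggle clamp's handle. Hinge angle in rad: 0 = closed stop, 0.09 = dead centre, 1.5 = open stop. It turns about the x axis of clamp_pivot: at angle h it leans (h - 0.2) rad from vertical towards that point's +y, so it opens away from the iron. Stays where it is left; about 5 N at the grip moves it.
- clamp_arm (a joint): Angle (rad) of the clamp's steel arm, linked to the handle: 0 = level, its rubber foot pressing on the iron's nose; about 1.2 = swung up clear of the iron (handle thrown back). Pulled upwards, the closed arm only locks harder.
- clamp_grip (a point): Middle of the red grip on the clamp handle, 90 mm from the handle's pivot. The grip is round, 18 mm thick, from 60 to 119 mm from the pivot; best pinched from above along the x axis of clamp_pivot, free on both sides.
- clamp_pivot (a point): Pivot of the clamp handle, 64 mm above the bench, fixed to the holding fixture. Axes: z up, y along the fixture from the iron to the clamp, x across (the hinge line). The fixture is a fixed plywood plate 140 mm (x) by 290 mm (y) by 15 mm, its centre 127 mm back (-y) from here; the clamp's steel cheeks rise 80 mm above the bench.
- cradle (a point): Where the iron stands in the fixture at the start: on the plate's top face (15 mm above the bench), under the middle of the iron's soleplate. Same axes as clamp_pivot; the iron's nose points to +y. Rubber curbs 10 mm high stand along both sides and behind the heel, with about 3 mm play.
- iron_grip (a point): Centre of the iron model's handle (blue body, black handle; rigid, about 0.45 kg; 188 x 100 x 112 mm high). x to the nose, z up. The handle is a bar 110 mm long (x), 24 mm wide (y), 24 mm high, its centre 100 mm above the underside; 26 mm of open space beneath it. From here the middle of the sole is 20 mm and the nose tip 118 mm towards the nose, the heel 70 mm behind.
- iron_nose (a point): Tip of the iron model's nose, 10 mm above the underside of its soleplate.
- bay_center (a point): On the presentation board's top (14 mm above the bench): the point over which the iron's handle centre belongs, on the blue, grey-edged iron silhouette (its middle is 20 mm to +y). z up, y towards the silhouette's nose, x away from the pockets. The board is fixed, white, 240 mm (x) by 350 mm (y), its centre 55 mm to -x and 20 mm to +y of here.
- bay_nose (a point): Tip of the nose of the painted silhouette, on the board's top face, same axes.
- sample_red_c (a point): Centre of the red finish sample, 17 mm above its underside: a solid hexagonal block 54 mm across flats (62 mm across corners), 34 mm high, about 90 g. z up; two of its flats face +x and -x, the others every 60 degrees. May be absent.
- sample_red: The red sample itself, origin at the centre of its underside, same axes.
- pocket_red (a point): Middle of the floor of the red pocket: a hexagonal recess with dark red floor and a red edge mark, 57 mm across flats, 10 mm deep, its floor 4 mm above the bench, the board's top 14 mm. Axes as bay_center: two flats face +x and -x, where there is room for fingers; neighbouring pockets are 82 mm away along y. A seated sample stands 24 mm out of it.
- sample_yellow_c (a point): Centre of the yellow finish sample, 17 mm above its underside: a solid hexagonal block 54 mm across flats (62 mm across corners), 34 mm high, about 90 g. z up; two of its flats face +x and -x, the others every 60 degrees. May be absent.
- sample_yellow: The yellow sample itself, origin at the centre of its underside, same axes.
- pocket_yellow (a point): Middle of the floor of the yellow pocket: a hexagonal recess with dark yellow floor and a yellow edge mark, 57 mm across flats, 10 mm deep, its floor 4 mm above the bench, the board's top 14 mm. Axes as bay_center: two flats face +x and -x, where there is room for fingers; neighbouring pockets are 82 mm away along y. A seated sample stands 24 mm out of it.
- sample_green_c (a point): Centre of the green finish sample, 17 mm above its underside: a solid hexagonal block 54 mm across flats (62 mm across corners), 34 mm high, about 90 g. z up; two of its flats face +x and -x, the others every 60 degrees. May be absent.
- sample_green: The green sample itself, origin at the centre of its underside, same axes.
- pocket_green (a point): Middle of the floor of the green pocket: a hexagonal recess with dark green floor and a green edge mark, 57 mm across flats, 10 mm deep, its floor 4 mm above the bench, the board's top 14 mm. Axes as bay_center: two flats face +x and -x, where there is room for fingers; neighbouring pockets are 82 mm away along y. A seated sample stands 24 mm out of it.
- sample_violet_c (a point): Centre of the violet finish sample, 17 mm above its underside: a solid hexagonal block 54 mm across flats (62 mm across corners), 34 mm high, about 90 g. z up; two of its flats face +x and -x, the others every 60 degrees. May be absent.
- sample_violet: The violet sample itself, origin at the centre of its underside, same axes.
- pocket_violet (a point): Middle of the floor of the violet pocket: a hexagonal recess with dark violet floor and a violet edge mark, 57 mm across flats, 10 mm deep, its floor 4 mm above the bench, the board's top 14 mm. Axes as bay_center: two flats face +x and -x, where there is room for fingers; neighbouring pockets are 82 mm away along y. A seated sample stands 24 mm out of it.
- pencil_mug_rim (a point): Bystander: centre of the rim of the white mug of pencils, 76 mm across, 95 mm high, on the bench beyond the samples.
- iron: The whole iron model, origin under the middle of its soleplate, x towards the nose.

How it is judged:
By the outcome, as a careful person would: the job done as asked, in the order asked, and still so for the second after the job is handed in, with the robot touching nothing.
Of sample_red, sample_yellow, sample_green, sample_violet only 2 to 4 are there at a start; the rules pass over those that are not, and their reading is None.
At some moment in a run one of sample_red, sample_yellow, sample_green, sample_violet may be knocked a few centimetres aside while the robot is not near it.
Once in a run the grip may slacken for a moment while it holds something.
It also fails if it takes over 210 s, if anything falls off the work surface, if the arm or the gripper's body presses on something with over 40 N, if the wrist force passes 120 N, or if a joint passes its speed limit or range.

## Working session

There is one attempt and no reset: what is moved stays moved. The work goes in short steps, Python scripts to look and compute and a tool call to move; the robot and the scene stay as the last step left them, time stands still between calls to the robot, and variables do not carry over. Pictures are saved under pics/ and viewed, at most 14 in all, crops included, and the job is handed in when it is done.

Besides the shell and the picture viewer there is one more tool, called after ">>>" by a JSON object that holds its "fn" and its "kwargs". servo_tool: Moves the arm, as the interface text tells. Its arguments: {"type":"object","properties":{"moves":{"type":"array"}},"required":["moves"]}

```bash
mkdir -p pics; ls; cat > h.py <<'E'
import numpy as np, cv2
from plant import manip
def grab(n,save=None):
    f=manip.grab_frame(n)
    if save: cv2.imwrite('pics/'+save,f['image'])
    return f
def ray(f,px,z):
    K=np.array(f['mtx']);R=np.array(f['rotation']);e=np.array(f['eye'])
    d=R@np.linalg.solve(K,[px[0],px[1],1.]); return e+d*(z-e[2])/d[2]
def proj(f,P):
    K=np.array(f['mtx']);R=np.array(f['rotation']);e=np.array(f['eye'])
    c=K@(R.T@(np.array(P)-e)); return c[:2]/c[2]
E
python3 - <<'E'
from h import *
s=manip.state();print(s)
for n in('top','side'):
    f=grab(n,n+'0.png');print(n,f['eye'],f['rotation'],f['mtx'])
E
```

```text
pics
{'time': 0.0, 'joint_pos': array([ 1.05001849e+00,  5.33417246e-02,  1.61430095e+00,  1.40104552e-05,
        1.47602212e+00, -1.18945970e-01]), 'joint_vel': array([ 2.57469280e-03, -8.65370127e-05, -1.57248661e-03,  6.23645537e-04,
        2.95279315e-04,  1.66788528e-04]), 'joint_efforts': array([ 1.43985588e-03, -3.93683624e+01, -3.70177603e+01, -3.97811550e-05,
        6.95518451e-03, -2.73671411e-06]), 'tool_pos': array([0.24410363, 0.5747045 , 0.24406824]), 'tool_rot': array([-3.32396279e-04,  1.99567472e-01,  9.79883539e-01, -9.81325854e-04]), 'contact_force': array([ 0.03170618, -1.06244681,  0.08370089]), 'ft_torque': array([-0.00527014,  0.02036485, -0.02018613]), 'grasp_force': 0.0, 'gripper_width': 0.9998013509439405}
top [ 0.48444689 -0.05109155  1.22559035] [ 0.05548459 -0.70428976  0.70698984 -0.03259992] [[607.93146932   0.         320.92919429]
 [  0.         607.93146932 239.90943479]
 [  0.           0.           1.        ]]
side [ 0.51329712 -1.01775458  0.72845489] [-0.49076641  0.86960047 -0.04390794  0.03186621] [[486.21036445   0.         312.21629952]
 [  0.         486.21036445 253.47671665]
 [  0.           0.           1.        ]]
```

```bash
sed -i "s/np.array(f\['rotation'\])/Q(f['rotation'])/" h.py; cat >> h.py <<'E'
from scipy.spatial.transform import Rotation
def Q(q): return Rotation.from_quat([q[1],q[2],q[3],q[0]]).as_matrix()
E
python3 -c "
from h import *
f=manip.grab_frame('top'); print(proj(f,[.5,0,0]),proj(f,[.6,0,0]),proj(f,[.5,.1,0]))"
```

```text
[315.33450349 308.30484747] [315.3024053  258.63029636] [265.63555081 308.41524896]
```

View pics/top0.png

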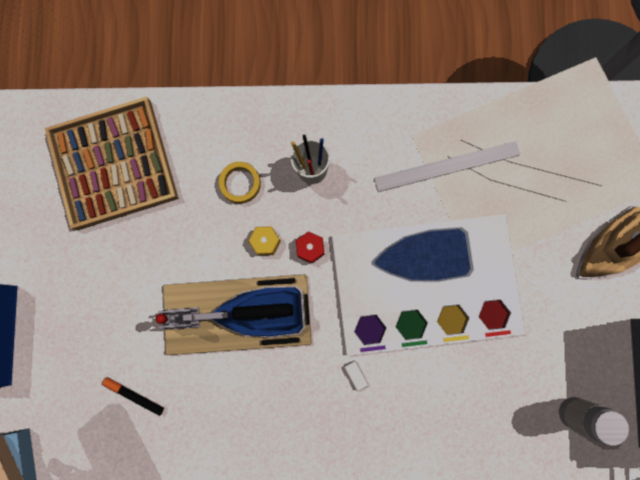

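View pics/side0.png

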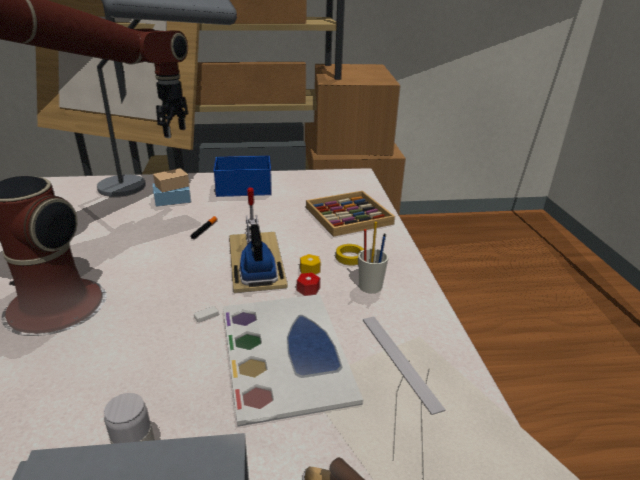

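```bash
cat > m.py <<'E'
from h import *
def comps(mask,amin,roi=None):
    m=mask.astype(np.uint8)*255
    if roi:
        k=np.zeros_like(m);k[roi[1]:roi[3],roi[0]:roi[2]]=1;m=m*k
    c,_=cv2.findContours(m,cv2.RETR_EXTERNAL,cv2.CHAIN_APPROX_NONE)
    return sorted([x for x in c if cv2.contourArea(x)>amin],key=cv2.contourArea)[::-1]
def cen(c):
    M=cv2.moments(c);return np.array([M['m10']/M['m00'],M['m01']/M['m00']])
def world(f,c,z): return np.array([ray(f,p,z)[:2] for p in c.reshape(-1,2)])
def rect(f,c,z):
    return cv2.minAreaRect((world(f,c,z)*1000).astype(np.float32))
def hexdir(W):
    # orientation of flat normals (mod 60deg) via 6th harmonic of boundary radius
    h=cv2.convexHull((W*1e4).astype(np.int32)).reshape(-1,2)/1e4
    h=np.vstack([h,h[:1]]);d=np.diff(h,axis=0);L=np.linalg.norm(d,axis=1);n=np.arctan2(d[:,1],d[:,0])-np.pi/2
    return np.degrees(np.angle((L*np.exp(6j*n)).sum())/6)
E
python3 - <<'E'
from m import *
f=grab('top');im=f['image'];hsv=cv2.cvtColor(im,cv2.COLOR_BGR2HSV);H,S,V=[hsv[...,i].astype(int) for i in range(3)]
for n,m,roi in [('red',((H<8)|(H>172))&(S>140)&(V>70),(290,220,330,270)),('yel',(H>18)&(H<32)&(S>130)&(V>90),(245,220,285,260))]:
    for c in comps(m,60,roi): 
        p=cen(c);W=world(f,c,.034);print(n,p,cv2.contourArea(c),'z34',ray(f,p,.034)[:2],'rect',rect(f,c,.034),hexdir(W))
pk=comps((V<140)&(S>90),200,(350,295,515,350))
for c in pk: print('pocket',cen(c),cv2.contourArea(c),ray(f,cen(c),.014)[:2],ray(f,cen(c),.008)[:2],hexdir(world(f,c,.01)))
b=comps((H>95)&(H<125)&(S>70),500,(365,220,480,290))[0]
W=world(f,b,.014);print('bay',rect(f,b,.014),W[W[:,1].argmax()])
bd=comps((S<60)&(V>170)|((H>95)&(H<125)&(S>70)),5000,(325,205,530,360))
for c in bd: print('board',rect(f,c,.014))
w=comps((H>8)&(H<25)&(S>70)&(V>110),300,(150,265,325,365))
for c in w[:3]: print('wood',rect(f,c,.015),c.reshape(-1,2).min(0),c.reshape(-1,2).max(0))
bl=comps((H>95)&(H<130)&(S>120),300,(190,270,310,350))
for c in bl[:3]: print('ironblue',cen(c),rect(f,c,.04),world(f,c,.025)[world(f,c,.025)[:,1].argmax()])
bk=comps((V<45),200,(220,295,300,325))
for c in bk[:3]: print('handle',cen(c),rect(f,c,.127))
r=comps(((H<8)|(H>172))&(S>140)&(V>60),20,(145,300,180,335))
for c in r: print('grip',cen(c),rect(f,c,.15))
big=cv2.resize(im[265:365,140:330],None,fx=4,fy=4,interpolation=cv2.INTER_CUBIC);cv2.imwrite('pics/fix.png',big)
E
```

```text
red [309.45405711 246.91716144] 589.5 z34 [0.62007312 0.01012661] rect ((619.8400268554688, 10.275314331054688), (54.07554626464844, 58.06680679321289), 33.6744384765625) -25.26588826437323
yel [263.88943894 240.14081408] 606.0 z34 [0.63408916 0.10056674] rect ((634.3680419921875, 101.02141571044922), (60.77125930786133, 52.727298736572266), 33.71775436401367) 2.6050379800597945
pocket [452.18191902 319.35607321] 601.0 [ 0.47766369 -0.26949941] [ 0.4776301 -0.270581 ] 6.215356564504936
pocket [493.8125882  314.32147897] 590.5 [ 0.48732253 -0.35090374] [ 0.48733677 -0.35238846] 6.7687030351085555
pocket [369.68757362 329.34805654] 566.0 [ 0.4584261  -0.10762069] [ 0.45829724 -0.10790063] 6.059586055850216
pocket [410.99700509 324.34890686] 556.5 [ 0.46806213 -0.18877676] [ 0.46798099 -0.1894586 ] 6.442774556381478
bay ((603.06396484375, -211.65794372558594), (97.11297607421875, 185.34146118164062), 4.094353675842285) [ 0.58935221 -0.11973159]
board ((553.726318359375, -224.113037109375), (408.4425048828125, 306.5677185058594), 89.84940338134766)
wood ((527.1983032226562, 159.8181610107422), (60.93718338012695, 289.39862060546875), 4.10064697265625) [163 275] [307 312]
wood ((448.50042724609375, 154.1859130859375), (59.21833801269531, 289.0356140136719), 3.871206521987915) [165 322] [310 354]
ironblue [264.37535647 312.10486952] ((492.0704650878906, 110.5251235961914), (91.38005065917969, 166.2945098876953), 3.9828720092773438) [0.49483334 0.1971586 ]
handle [258.25356794 312.55933529] ((488.156494140625, 101.65316772460938), (32.962833404541016, 131.31861877441406), 3.015601634979248)
grip [160.56330749 318.10077519] ((480.82550048828125, 268.1565856933594), (15.87157154083252, 16.08163833618164), 1.739862084388733)
```

View pics/fix.png

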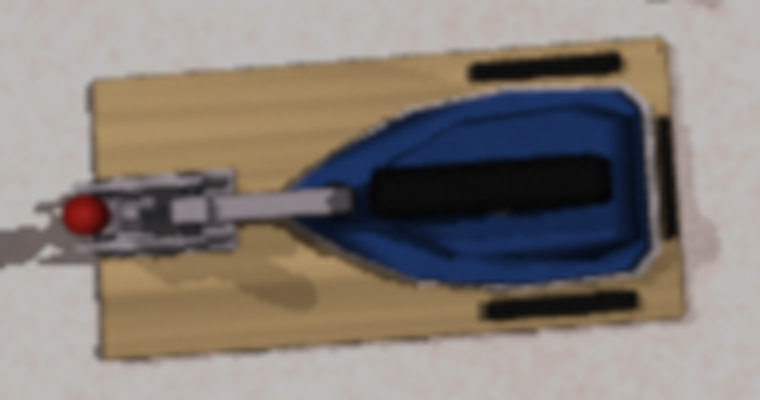

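```bash
cat >> h.py <<'E'
def ax(yaw):
    a=np.radians(yaw);return np.array([np.cos(a),np.sin(a),0]),np.array([-np.sin(a),np.cos(a),0])
def go(P,yaw,tilt=0):
    """tilt deg: rotation about tool y. prints turn (first) then shift in the turned frame, mm/deg"""
    s=manip.state();R0=Rotation.from_matrix(Q(s['tool_rot']))
    X,Y=ax(yaw);T=Rotation.from_matrix(np.c_[Y,X,[0,0,-1.]])*Rotation.from_euler('y',tilt,degrees=True)
    print('turn',np.round((R0.inv()*T).as_rotvec(degrees=True),1),'shift',np.round(1000*T.inv().apply(np.array(P)-s['tool_pos']),1))
E
python3 - <<'E'
from m import *
f=grab('top');im=f['image'];hsv=cv2.cvtColor(im,cv2.COLOR_BGR2HSV);H,S,V=[hsv[...,i].astype(int) for i in range(3)]
C=np.array([[163,285],[306.3,274.5],[311.3,344.5],[165.5,354.5]])
W=np.array([ray(f,c,.015) for c in C]);print('plate sides',np.linalg.norm(W-np.roll(W,1,0),axis=1))
pc=W.mean(0);d=W[0]+W[3]-W[1]-W[2];yaw=np.degrees(np.arctan2(-d[0],d[1]));X,Y=ax(yaw)
piv=pc+.127*Y;piv[2]=.064;print('plate',pc,yaw,'piv',piv)
g=piv+.09*(-np.sin(.2)*Y+np.cos(.2)*np.array([0,0,1]));e=piv+.119*(-np.sin(.2)*Y+np.cos(.2)*np.array([0,0,1]))
print('grip',g,'end px',proj(f,e))
bl=comps((H>95)&(H<130)&(S>120),300,(190,270,310,350))[0]
bk=comps((V<45),200,(220,295,300,325))[0]
for n,c,z in (('iron',bl,.03),('handle',bk,.12)):
    w=world(f,c,z);print(n,'x',(w@X[:2]).min(),(w@X[:2]).max(),'y',(w@Y[:2]).min(),(w@Y[:2]).max(),'plate',pc@X,pc@Y)
B=6.7;X,Y=ax(B)
b=comps((H>95)&(H<125)&(S>70),500,(365,220,480,290))[0];w=world(f,b,.014)
bx=((w@X[:2]).min()+(w@X[:2]).max())/2;y0,y1=(w@Y[:2]).min(),(w@Y[:2]).max()
print('bay x',bx,'y',y0,y1,y1-y0,'len; centre:',bx*X+((y0+y1)/2-.024)*Y)
t=piv+.085*(-np.sin(.2)*Y+np.cos(.2)*np.array([0,0,1]))
go(t+[0,0,.1],yaw,11.5);go(t,yaw,11.5)
E
```

```text
plate sides [0.13760028 0.28855901 0.13815957 0.28931815]
plate [0.48814668 0.15650088 0.015     ] 3.9048066321391914 piv [0.47949811 0.28320606 0.064     ]
grip [0.48071574 0.26536732 0.15220599] end px [160.18110638 318.35863688]
iron x 0.452573655233684 0.5447159417185518 y -0.00576246334223072 0.16197474031489978 plate 0.49767103514561106 0.12289527779740304
handle x 0.4778985529882251 0.5111479035861423 y 0.002873936263072702 0.13540474351720755 plate 0.49767103514561106 0.12289527779740304
bay x 0.5731198393863117 y -0.37249697036825685 -0.18767405845600169 0.18482291191225517 len; centre: [ 0.60468368 -0.23514249  0.        ]
turn [-6.4 10.3 62.8] shift [-316.9  215.6  -67.2]
turn [-6.4 10.3 62.8] shift [-336.9  215.6   30.8]
```

>>> {"fn": "servo_tool", "kwargs": {"moves": [[[0, 0, 0, -0.91, 1.47, 8.97, 85], [0, 0, 0, -0.91, 1.47, 8.97, 85], [0, 0, 0, -0.91, 1.47, 8.97, 85], [0, 0, 0, -0.91, 1.47, 8.97, 85], [0, 0, 0, -0.91, 1.47, 8.97, 85], [0, 0, 0, -0.91, 1.47, 8.97, 85], [0, 0, 0, -0.91, 1.47, 8.97, 85], [-45, 31, -10, 0, 0, 0, 60], [-45, 31, -10, 0, 0, 0, 60], [-45, 31, -10, 0, 0, 0, 60], [-45, 31, -10, 0, 0, 0, 60], [-45, 31, -10, 0, 0, 0, 60]]]}}

```text
time: 1.75
tool_pos: [0.4158, 0.3545, 0.2497]
tool_rot: [-0.073, 0.679, 0.728, 0.069]
contact_force: [-0.7, 0.4, -0.2]
gripper_width: 0.706
grasp_force: 0.0
```

```bash
cat > c.py <<'E'
from h import *
X,Y=ax(3.9);Z=np.array([0,0,1.])
piv=np.array([.4795,.2832,.064])
def gp(h,r=.085): return piv+r*(np.sin(h-.2)*Y+np.cos(h-.2)*Z)
def hs():
    s=manip.state();d=s['tool_pos']-piv;R=Q(s['tool_rot'])
    print('t',s['time'],'pos',s['tool_pos'],'F',s['contact_force'],'g',s['grasp_force'],s['gripper_width'],'tilt',np.degrees(np.arctan2(R[:,2]@-Y,-R[2,2])),'lean',np.degrees(np.arctan2(d@Y,d[2])),'r',np.hypot(d@Y,d[2]),'joints',np.round(s['joint_pos'],2))
E
python3 -c "
from c import *
hs();go(gp(0)+.06*Z,3.9,11.5);go(gp(0),3.9,11.5)"
```

```text
t 1.75 pos [0.4157527  0.3544848  0.24968544] F [-0.65923981  0.43868017 -0.18525482] g 0.0 0.7055914247666183 tilt -11.51385280150799 lean 22.114959118175133 r 0.20043107961240278 joints [ 0.48 -0.21  1.86  0.19  1.41  0.39]
turn [ 0.1 -0.   0.1] shift [-98.9  58.8  23.1]
turn [ 0.1 -0.   0.1] shift [-110.9   58.8   81.9]
```

>>> {"fn": "servo_tool", "kwargs": {"moves": [[[-37, 19.6, 7, 0, 0, 0, 60], [-37, 19.6, 7, 0, 0, 0, 60], [-37, 19.6, 7, 0, 0, 0, 60], [0, 0, 0, 0, 0, 0, 60], [0, 0, 20, 0, 0, 0, 60], [0, 0, 20, 0, 0, 0, 60], [0, 0, 20, 0, 0, 0, 60], [0, 0, 0, 0, 0, 0, 30], [0, 0, 0, 0, 0, 0, 10], [0, 0, 0, 0, 0, 0, 0], [0, 0, 0, 0, 0, 0, 0], [0, 0, 0, 0, 0, 0, 0]]]}}

```text
time: 3.25
tool_pos: [0.482, 0.2681, 0.149]
tool_rot: [-0.072, 0.679, 0.727, 0.071]
contact_force: [7.3, 3.2, -5.9]
gripper_width: 0.199
grasp_force: 58.7
```

```bash
python3 -c "
from c import *
hs()"
```

```text
t 3.25 pos [0.4819998  0.26806513 0.14901806] F [ 7.27499887  3.23899187 -5.89698056] g 58.66049587726593 0.19898024216441879 tilt -11.571293960204457 lean -10.182168685551659 r 0.08637846329330222 joints [ 0.28 -0.09  1.93  0.21  1.26  0.15]
```

>>> {"fn": "servo_tool", "kwargs": {"moves": [[[11.8, 0, 0.8, 0, -8, 0, 0], [11.8, 0, 0.8, 0, -8, 0, 0], [11.8, 0, 0.8, 0, -8, 0, 0], [11.8, 0, 0.8, 0, -8, 0, 0], [11.8, 0, 0.8, 0, -8, 0, 0], [0, 0, 0, 0, 0, 0, 0]]]}}

```text
time: 4.0
tool_pos: [0.4778, 0.3264, 0.139]
tool_rot: [0.182, 0.66, 0.709, -0.167]
contact_force: [7.2, -2.7, -4.1]
gripper_width: 0.191
grasp_force: 60.2
```

```bash
python3 -c "
from c import *
hs()"
```

```text
t 4.0 pos [0.47784108 0.32643461 0.13904311] F [ 7.20795898 -2.66392159 -4.12473313] g 60.17113745212555 0.1910891491998367 tilt 28.6128833968394 lean 29.95483569296023 r 0.08661292720392509 joints [ 0.66  0.23  1.66 -0.41  1.54  0.66]
```

>>> {"fn": "servo_tool", "kwargs": {"moves": [[[11.8, 0, 0.8, 0, -8, 0, 0], [11.8, 0, 0.8, 0, -8, 0, 0], [11.8, 0, 0.8, 0, -8, 0, 0], [11.2, 0, 1.4, 0, 0, 0, 0], [10.8, 0, 2.3, 0, 0, 0, 0], [10, 0, 3, 0, 0, 0, 0], [0, 0, 0, 0, 0, 0, 0]]]}}

```text
time: 4.88
tool_pos: [0.475, 0.367, 0.0883]
tool_rot: [0.324, 0.612, 0.656, -0.299]
contact_force: [4.5, 1.6, 1.9]
gripper_width: 0.191
grasp_force: 62.6
```

```bash
python3 -c "
from c import *
hs()"
```

```text
t 4.875 pos [0.47499286 0.36700112 0.08832791] F [4.54992822 1.56455813 1.88264228] g 62.581132650375366 0.19128959523667358 tilt 52.35721566684991 lean 73.83227643520495 r 0.08736900203232892 joints [ 0.8   0.56  1.46 -0.65  1.78  0.81]
```

>>> {"fn": "servo_tool", "kwargs": {"moves": [[[4, 0, 1.5, 0, 0, 0, 0], [0, 0, 0, 0, 0, 0, 0]]]}}

```text
time: 5.12
tool_pos: [0.4749, 0.3681, 0.0847]
tool_rot: [0.324, 0.613, 0.656, -0.299]
contact_force: [5.9, 2.9, 4.5]
gripper_width: 0.193
grasp_force: 61.4
```

```bash
python3 -c "
from c import *
hs();grab('side','s1.png')"; python3 -c "
import cv2
a=cv2.imread('pics/s1.png')[130:310,170:410];cv2.imwrite('pics/s1c.png',cv2.resize(a,None,fx=3,fy=3))"
```

```text
t 5.125 pos [0.47491881 0.36814715 0.08469836] F [5.89129426 2.92656617 4.46476466] g 61.35343372821808 0.1934547515580614 tilt 52.36812535049097 lean 76.3238618031374 r 0.08754410786503831 joints [ 0.8   0.56  1.46 -0.65  1.78  0.82]
```

View pics/s1c.png

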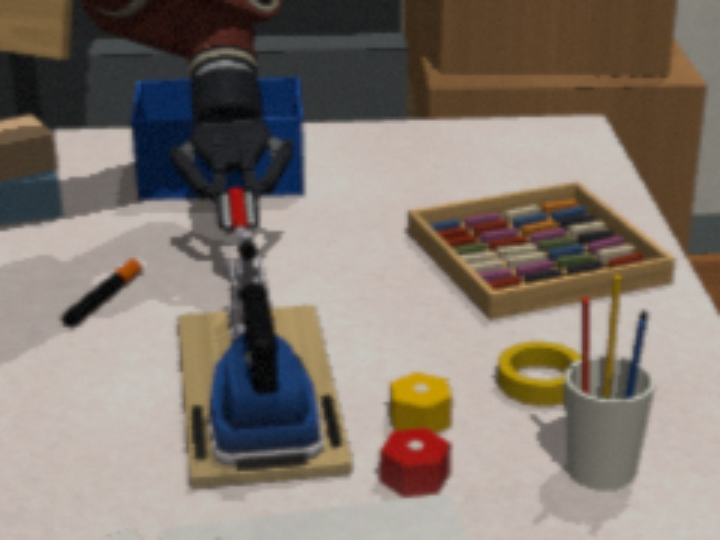

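```bash
python3 - <<'E'
from c import *
f=manip.grab_frame('top')
h=ray(f,(304.5,311),.018);y=h@Y
G=.498*X+(y+.070)*Y;print(y,G)
n=.498*X+(y+.188)*Y; 
G[2]=.110;print('nose',n,'G',G)
E
```

```text
-0.013005857392706582 [0.4929703  0.09073377 0.        ]
nose [0.48494449 0.20846052 0.        ] G [0.4929703  0.09073377 0.11      ]
```

>>> {"fn": "servo_tool", "kwargs": {"moves": [[[0, 0, 0, 0, 0, 0, 60], [0, 0, 0, 0, 0, 0, 60], [0, 0, 0, 0, 0, 0, 60], [0, 0, -30, 0, 0, 0, 60], [0, 0, -50, 0, 0, 0, 60], [0, 0, -50, 0, 0, 0, 60], [0, 0, -50, 0, 9, 0, 60], [0, 0, 0, 0, 10, 0, 60], [0, 0, 0, 0, 10, 0, 60], [0, 0, 0, 0, 10, 0, 60], [0, 0, 0, 0, 10, 0, 60], [0, 0, 0, 0, 3.4, 0, 60]]]}}

```text
time: 6.72
tool_pos: [0.4634, 0.5084, 0.1936]
tool_rot: [-0.0, 0.683, 0.731, 0.001]
contact_force: [0.0, 0.3, -0.5]
gripper_width: 0.701
grasp_force: 0.0
```

```bash
python3 - <<'E'
from c import *
hs()
G=np.array([.491,.101,.11])
go(G+[0,0,.1],3.9)
E
```

```text
t 6.725 pos [0.46344527 0.50839443 0.19359192] F [ 0.02638522  0.3374174  -0.48751328] g 0.0 0.7005299134716596 tilt -0.08505826841687064 lean 60.14363024428841 r 0.26031492693941405 joints [0.72 0.23 1.5  0.   1.4  0.66]
turn [ 0.1 -0.1 -0. ] shift [-4.083e+02 -2.000e-01 -1.640e+01]
```

```bash
python3 - <<'E'
from m import *
from c import X,Y
f=grab('top');im=f['image'];hsv=cv2.cvtColor(im,cv2.COLOR_BGR2HSV);H,S,V=[hsv[...,i].astype(int) for i in range(3)]
bl=comps((H>95)&(H<130)&(S>120),300,(190,270,310,350))[0];w=world(f,bl,.025)
k=(w@Y[:2]).argmax();print('nose25',w[k],w[k]@X[:2],w[k]@Y[:2],bl.reshape(-1,2)[k])
bk=comps((V<45),200,(220,295,300,325))
for c in bk: w=world(f,c,.127);print('bar',(w@X[:2]).min(),(w@X[:2]).max(),(w@Y[:2]).min(),(w@Y[:2]).max())
cv2.imwrite('pics/fix2.png',cv2.resize(im[265:365,140:330],None,fx=4,fy=4,interpolation=cv2.INTER_CUBIC))
E
```

```text
nose25 [0.48505497 0.20490017] 0.4978680649054769 0.17143452670662815 [211 316]
bar 0.47790324601297957 0.5109411630433738 0.0023665562733971076 0.11345205963799924
```

View pics/fix2.png

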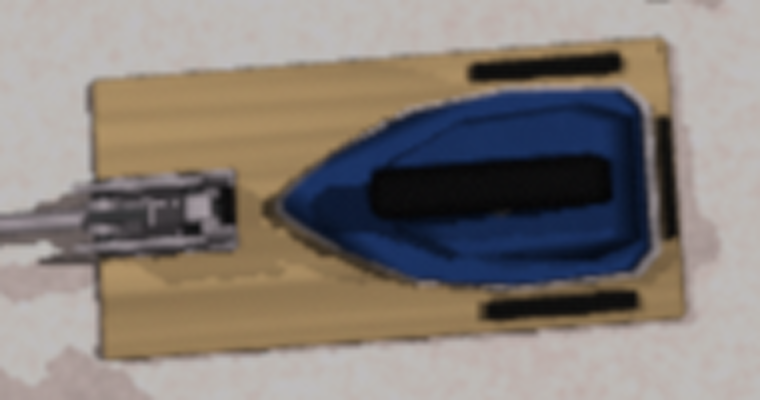

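>>> {"fn": "servo_tool", "kwargs": {"moves": [[[0, 0, -60, 0, 0, 0, 60], [-59.7, 0, 0, 0, 0, 0, 60], [-59.7, 0, 0, 0, 0, 0, 60], [-59.7, 0, 0, 0, 0, 0, 60], [-59.7, 0, 0, 0, 0, 0, 60], [-59.7, 0, 0, 0, 0, 0, 60], [-59.7, 0, 0, 0, 0, 0, 60], [-59.7, 0, 0, 0, 0, 0, 60], [0, 0, 0, 0, 0, 0, 60], [0, 0, 40, 0, 0, 0, 60], [0, 0, 40, 0, 0, 0, 60], [0, 0, 0, 0, 0, 0, 60]]]}}

```text
time: 8.28
tool_pos: [0.4894, 0.0935, 0.1696]
tool_rot: [-0.002, 0.682, 0.732, -0.003]
contact_force: [-0.4, 0.3, 0.3]
gripper_width: 0.701
grasp_force: 0.0
```

```bash
python3 - <<'E'
from c import *
go([.4919,.0912,.110],3.9);print(manip.state()['contact_force'])
E
```

```text
turn [-0.4  0.1  0.1] shift [-2.5  2.3 59.6]
[-0.43165556  0.32167353  0.27118548]
```

>>> {"fn": "servo_tool", "kwargs": {"moves": [[[-2.5, 2.3, 0, 0, 0, 0, 60], [0, 0, 30, 0, 0, 0, 60], [0, 0, 29, 0, 0, 0, 60], [0, 0, 0, 0, 0, 0, 40], [0, 0, 0, 0, 0, 0, 10], [0, 0, 0, 0, 0, 0, 0], [0, 0, 0, 0, 0, 0, 0], [0, 0, 0, 0, 0, 0, 0], [0, 0, 0, 0, 0, 0, 0]]]}}

```text
time: 9.4
tool_pos: [0.496, 0.0902, 0.1169]
tool_rot: [0.002, 0.682, 0.731, 0.001]
contact_force: [-2.5, -0.6, 6.9]
gripper_width: 0.27
grasp_force: 60.8
```

>>> {"fn": "servo_tool", "kwargs": {"moves": [[[0, 0, -15, 0, 0, 0, 0], [0, 0, -25, 0, 0, 0, 0], [0, 0, -30, 0, 0, 0, 0], [0, 0, -30, 0, 0, 0, 0], [0, 0, -20, 0, 0, 0, 0], [0, 0, 0, 0, 0, 0, 0]]]}}

```text
time: 10.15
tool_pos: [0.4955, 0.0904, 0.2364]
tool_rot: [0.002, 0.682, 0.731, 0.001]
contact_force: [0.7, 0.4, -4.4]
gripper_width: 0.268
grasp_force: 61.6
```

```bash
python3 - <<'E'
from c import *
s=manip.state();print(s)
grab('side','s2.png')
go([.604,-.236,s['tool_pos'][2]],6.7)
E
```

```text
{'time': 10.15, 'joint_pos': array([ 3.35086054e-02, -2.41019084e-01,  1.90182768e+00, -1.63676415e-03,
        1.47618962e+00, -3.54779344e-02]), 'joint_vel': array([-0.00118388,  0.02410292,  0.04871302,  0.00035574, -0.00934286,
        0.00104949]), 'joint_efforts': array([ 6.50827051e-02, -2.94828272e+01, -4.02905595e+01,  3.88449943e-02,
        1.20768277e-01, -2.02263523e-04]), 'tool_pos': array([0.49551869, 0.09041917, 0.23644121]), 'tool_rot': array([0.00220163, 0.6822434 , 0.73112106, 0.00104599]), 'contact_force': array([ 0.66220312,  0.39408435, -4.44465779]), 'ft_torque': array([-0.07587312, -0.03307659, -0.02671002]), 'grasp_force': 61.57122731208801, 'gripper_width': 0.26826246799525577}
turn [ 0.1  0.1 -2.7] shift [-336.9   70.5   -1.8]
```

View pics/s2.png

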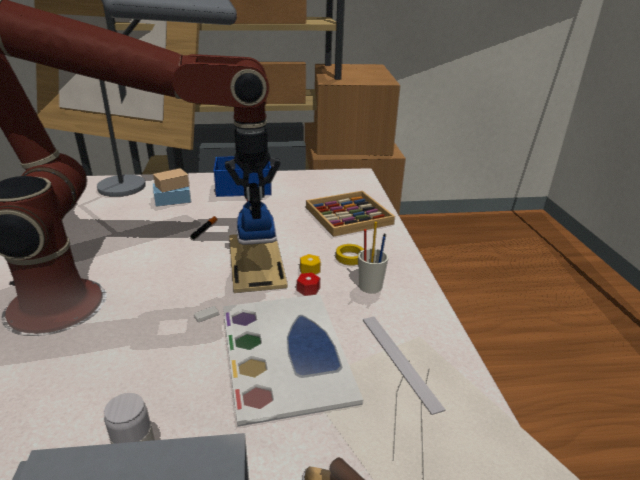

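>>> {"fn": "servo_tool", "kwargs": {"moves": [[[-30, 6, 0, 0, 0, 0, 0], [-40, 9, 0, 0, 0, -0.5, 0], [-45, 9, 0, 0, 0, -0.5, 0], [-45, 9, 0, 0, 0, -0.5, 0], [-45, 9, 0, 0, 0, -0.5, 0], [-45, 9, 0, 0, 0, -0.5, 0], [-45, 9, 0, 0, 0, -0.2, 0], [-40, 9, 0, 0, 0, 0, 0], [0, 0, 0, 0, 0, 0, 0], [0, 0, 25, 0, 0, 0, 0], [0, 0, 25, 0, 0, 0, 0], [0, 0, 0, 0, 0, 0, 0]]]}}

```text
time: 11.7
tool_pos: [0.5917, -0.2348, 0.1802]
tool_rot: [-0.004, 0.665, 0.747, -0.001]
contact_force: [0.1, 1.6, -4.9]
gripper_width: 0.268
grasp_force: 61.3
```

```bash
python3 - <<'E'
from c import *
s=manip.state();print(s['tool_pos'],s['gripper_width'],s['contact_force'])
grab('side','s3.png');grab('top','t3.png')
go([.604,-.236,.117],6.7)
E
```

```text
[ 0.59166075 -0.23475555  0.18021356] 0.2677937541774901 [ 0.05506588  1.63594696 -4.91003355]
turn [-0.  0. -0.] shift [-1.1 10.  67.6]
```

View pics/t3.png

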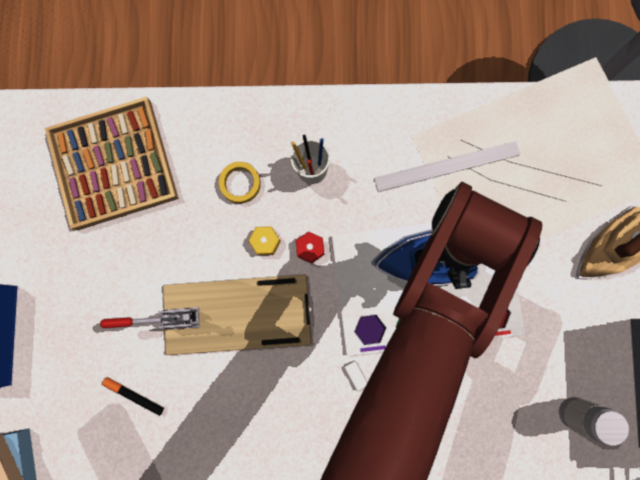

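```bash
python3 - <<'E'
from m import *
f=manip.grab_frame('top');im=f['image'];hsv=cv2.cvtColor(im,cv2.COLOR_BGR2HSV);H,S,V=[hsv[...,i].astype(int) for i in range(3)]
X,Y=ax(6.7);t=manip.state()['tool_pos']
c=comps((H>95)&(H<130)&(S>120)&(V>30),200,(365,235,480,290))[0]
w=world(f,c,.09);k=(w@Y[:2]).argmax();print(c.reshape(-1,2)[k],w[k],'rel',(w[k]-t[:2])@X[:2],(w[k]-t[:2])@Y[:2])
bx=np.array([.604,-.236])+.118*Y[:2];print('bay nose est',bx)
cv2.imwrite('pics/t3c.png',cv2.resize(im[205:305,355:505],None,fx=5,fy=5,interpolation=cv2.INTER_CUBIC))
E
```

```text
[380 266] [ 0.57710925 -0.12466954] rel -0.004286383016616384 0.11315931877971194
bay nose est [ 0.59023285 -0.11880586]
```

View pics/t3c.png

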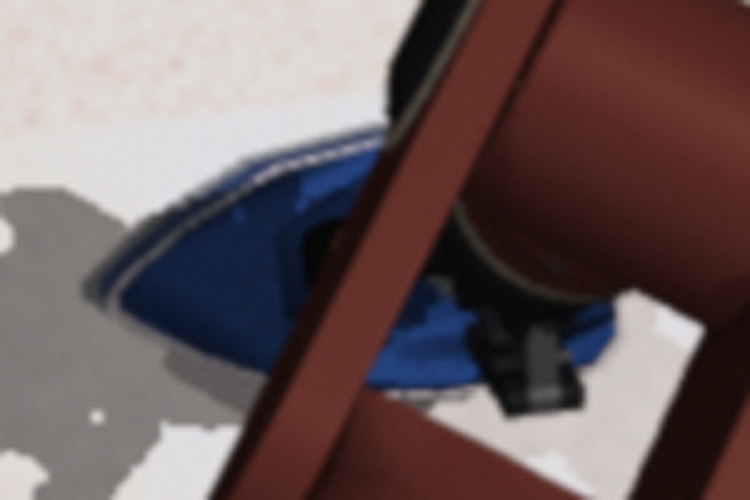

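>>> {"fn": "servo_tool", "kwargs": {"moves": [[[-3.4, 11.7, 0, 0, 0, 0, 0], [0, 0, 20, 0, 0, 0, 0], [0, 0, 20, 0, 0, 0, 0], [0, 0, 10, 0, 0, 0, 0], [0, 0, 0, 0, 0, 0, 0], [0, 0, 0, 0, 0, 0, 0]]]}}

```text
time: 12.6
tool_pos: [0.6066, -0.2392, 0.1357]
tool_rot: [0.001, 0.665, 0.747, -0.0]
contact_force: [0.4, -0.1, -5.6]
gripper_width: 0.271
grasp_force: 61.4
```

```bash
python3 - <<'E'
from m import *
f=grab('top');im=f['image']
X,Y=ax(6.7);t=manip.state()['tool_pos'];print(t)
cv2.imwrite('pics/t4c.png',cv2.resize(im[205:305,355:505],None,fx=5,fy=5,interpolation=cv2.INTER_CUBIC))
for z in(.024+t[2]-.116,):print(z,proj(f,[.5902,-.1188,.014]),proj(f,[.5902,-.1188,z]))
E
```

```text
[ 0.60686893 -0.23930074  0.13621797]
0.04421796884671432 [374.52637848 262.57838804] [375.3791907  261.22270104]
```

View pics/t4c.png

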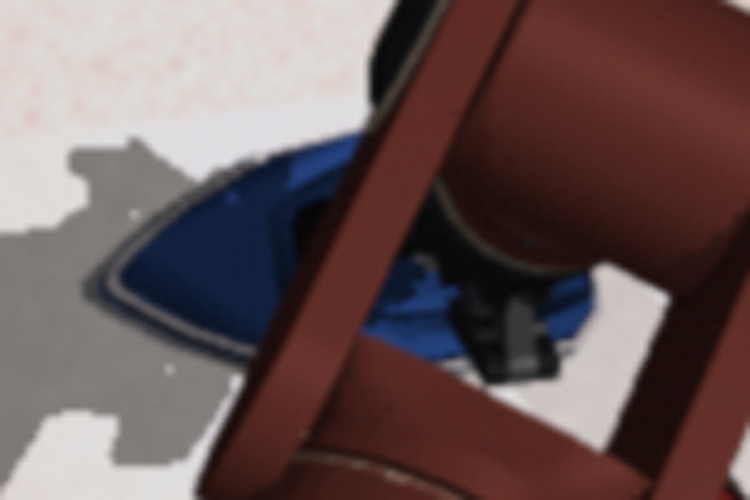

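>>> {"fn": "servo_tool", "kwargs": {"moves": [[[2.5, 1, 0, 0, 0, 0, 0], [0, 0, 8, 0, 0, 0, 0], [0, 0, 6, 0, 0, 0, 0], [0, 0, 3, 0, 0, 0, 0], [0, 0, 0, 0, 0, 0, 0]]]}}

```text
time: 13.28
tool_pos: [0.6068, -0.2363, 0.1176]
tool_rot: [0.0, 0.665, 0.747, -0.0]
contact_force: [0.4, 0.3, -5.0]
gripper_width: 0.272
grasp_force: 61.4
```

```bash
python3 - <<'E'
from m import *
f=grab('top');im=f['image']
print(manip.state()['tool_pos'],manip.state()['contact_force'])
a=cv2.imread('pics/top0.png')
b=np.vstack([cv2.resize(x[235:290,360:420],None,fx=6,fy=5,interpolation=cv2.INTER_CUBIC) for x in (a,im)])
cv2.imwrite('pics/t5c.png',b)
E
```

```text
[ 0.6069825  -0.23640092  0.11802369] [-0.65248557 -0.74579654 -4.70097915]
```

View pics/t5c.png

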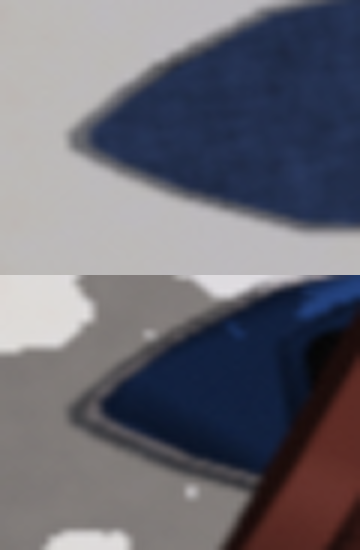

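>>> {"fn": "servo_tool", "kwargs": {"moves": [[[2.7, -1.5, 0, 0, 0, 0, 0], [0, 0, 2, 0, 0, 0, 0], [0, 0, 1.5, 0, 0, 0, 0], [0, 0, 1.5, 0, 0, 0, 0], [0, 0, 0, 0, 0, 0, 0]]]}}

```text
time: 13.95
tool_pos: [0.6057, -0.2345, 0.1159]
tool_rot: [0.001, 0.665, 0.747, -0.0]
contact_force: [-5.0, -0.3, 7.3]
gripper_width: 0.268
grasp_force: 62.9
```

>>> {"fn": "servo_tool", "kwargs": {"moves": [[[0, 0, 0, 0, 0, 0, 50], [0, 0, 0, 0, 0, 0, 60], [0, 0, 0, 0, 0, 0, 60], [0, 0, -20, 0, 0, 0, 60], [0, 0, -40, 0, 0, 0, 60], [0, 0, -60, 0, 0, 0, 60], [0, 0, -60, 0, 0, 0, 60], [60, 0, 0, 0, 0, 0, 60], [60, 0, 0, 0, 0, 0, 60], [60, 0, 0, 0, 0, 0, 60], [60, 0, 0, 0, 0, 0, 60], [60, 0, 0, 0, 0, 0, 60]]]}}

```text
time: 15.45
tool_pos: [0.57, 0.0662, 0.2947]
tool_rot: [0.002, 0.665, 0.747, 0.001]
contact_force: [1.8, 0.5, -0.7]
gripper_width: 0.703
grasp_force: 0.0
```

```bash
python3 - <<'E'
from c import *
hs();T=np.radians(50);z=-(np.sin(T)*Y+np.cos(T)*Z)
go(gp(1.5)-.12*z,3.9,-50);go(gp(1.5)-.12*z,3.9,0)
f=grab('top');im=f['image']
import cv2
cv2.imwrite('pics/t6c.png',cv2.resize(im[205:355,325:525],None,fx=4,fy=4,interpolation=cv2.INTER_CUBIC))
E
```

```text
t 15.45 pos [0.56997429 0.06624967 0.29465068] F [ 1.83725562  0.52148387 -0.71508422] g 0.0 0.7027579056759092 tilt 0.10422619222444116 lean -43.98261552453439 r 0.3205482685323613 joints [-0.01 -0.1   1.68 -0.    1.56 -0.13]
turn [  1.4 -49.9   2.5] shift [ 355.   -75.5 -219.6]
turn [0.2 0.1 2.8] shift [396.4 -75.5 130.8]
```

View pics/t6c.png

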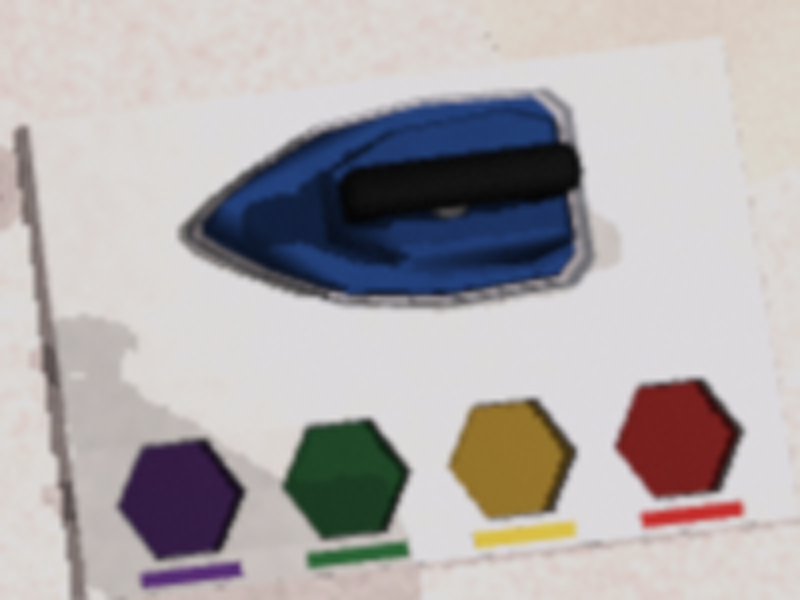

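>>> {"fn": "servo_tool", "kwargs": {"moves": [[[50, -9, 0, 0, 0, 0.4, 60], [50, -9, 0, 0, 0, 0.4, 60], [50, -9, 0, 0, 0, 0.4, 60], [50, -9, 0, 0, 0, 0.4, 60], [50, -9, 0, 0, 0, 0.4, 60], [50, -9, 0, 0, 0, 0.4, 60], [50, -9, 0, 0, 0, 0.4, 60], [46, -9, 0, 0, -10, 0, 60], [0, 0, 0, 0, -10, 0, 60], [0, 0, 0, 0, -10, 0, 60], [0, 0, 0, 0, -10, 0, 60], [0, 0, 0, 0, -10, 0, 60]]]}}

```text
time: 17.0
tool_pos: [0.4624, 0.4528, 0.2942]
tool_rot: [0.311, 0.619, 0.661, -0.289]
contact_force: [0.6, -0.2, -1.0]
gripper_width: 0.701
grasp_force: 0.0
```

```bash
python3 - <<'E'
from c import *
hs();T=np.radians(50);z=-(np.sin(T)*Y+np.cos(T)*Z)
go(gp(1.5)-.10*z,3.9,-50);go(gp(1.5),3.9,-50)
E
```

```text
t 17.0 pos [0.46236012 0.4528035  0.29417831] F [ 0.6322197  -0.23028532 -0.96672356] g 0.0 0.7005361229605181 tilt 50.27240733504614 lean 36.50860876744573 r 0.2863742518720842 joints [ 0.88  0.47  1.2  -0.66  2.09  0.66]
turn [ 0.1  0.3 -0.2] shift [102.    5.6 101.1]
turn [ 0.1  0.3 -0.2] shift [102.    5.6 201.1]
```

>>> {"fn": "servo_tool", "kwargs": {"moves": [[[34, 2, 33, 0, 0, 0, 60], [34, 2, 33, 0, 0, 0, 60], [34, 2, 34, 0, 0, 0, 60], [0, 0, 35, 0, 0, 0, 60], [0, 0, 35, 0, 0, 0, 60], [0, 0, 29, 0, 0, 0, 60], [0, 0, 0, 0, 0, 0, 30], [0, 0, 0, 0, 0, 0, 0], [0, 0, 0, 0, 0, 0, 0], [0, 0, 0, 0, 0, 0, 0], [0, 0, 0, 0, 0, 0, 0]]]}}

```text
time: 18.38
tool_pos: [0.4751, 0.3671, 0.0876]
tool_rot: [0.31, 0.619, 0.662, -0.287]
contact_force: [1.6, 6.1, 3.1]
gripper_width: 0.193
grasp_force: 58.9
```

```bash
python3 - <<'E'
from c import *
hs()
E
```

```text
t 18.375 pos [0.47508277 0.3670533  0.08761338] F [1.64869849 6.1193513  3.12717446] g 58.886091113090515 0.19331771288293792 tilt 49.95754726864195 lean 74.2915204778413 r 0.08721696387546465 joints [ 0.79  0.54  1.47 -0.63  1.75  0.81]
```

>>> {"fn": "servo_tool", "kwargs": {"moves": [[[-10, 0, -3, 0, 0, 0, 0], [-10.8, 0, -2.3, 0, 0, 0, 0], [-11.2, 0, -1.4, 0, 0, 0, 0], [-11.8, 0, 0.8, 0, 8, 0, 0], [-11.8, 0, 0.8, 0, 8, 0, 0], [-11.8, 0, 0.8, 0, 8, 0, 0], [-11.8, 0, 0.8, 0, 8, 0, 0], [-11.8, 0, 0.8, 0, 8, 0, 0], [-11.8, 0, 0.8, 0, 8, 0, 0], [0, 0, 0, 0, 0, 0, 0]]]}}

```text
time: 19.62
tool_pos: [0.4808, 0.2885, 0.1488]
tool_rot: [0.013, 0.684, 0.729, -0.009]
contact_force: [-1.2, 3.4, 10.0]
gripper_width: 0.196
grasp_force: 59.7
```

```bash
python3 - <<'E'
from c import *
hs();go(gp(0),3.9,11.5)
E
```

```text
t 19.625 pos [0.48075791 0.28846011 0.14878822] F [-1.19036048  3.43239361 10.00260951] g 59.73940551280975 0.19559421229173599 tilt 1.7673294740217156 lean 3.4841822420260917 r 0.0849452322590477 joints [ 0.42 -0.01  1.85 -0.03  1.32  0.37]
turn [ 0.3 13.3 -0.2] shift [-21.9  -1.6  -2.9]
```

>>> {"fn": "servo_tool", "kwargs": {"moves": [[[-11.5, 0, 0.4, 0, 6.5, 0, 0], [-11.5, 0, 0, 0, 6.5, 0, 0], [-4, 0, 0, 0, 0, 0, 0], [0, 0, 0, 0, 0, 0, 0]]]}}

```text
time: 20.12
tool_pos: [0.4826, 0.2625, 0.1461]
tool_rot: [-0.069, 0.68, 0.727, 0.068]
contact_force: [1.4, 2.1, 6.4]
gripper_width: 0.193
grasp_force: 59.4
```

```bash
python3 - <<'E'
from c import *
hs()
E
```

```text
t 20.125 pos [0.48256031 0.26247453 0.14610542] F [1.39534212 2.08823607 6.42583326] g 59.431443214416504 0.19345022696767808 tilt -11.09852896092985 lean -14.271962960889852 r 0.08472018559516505 joints [ 0.27 -0.09  1.93  0.2   1.26  0.15]
```

>>> {"fn": "servo_tool", "kwargs": {"moves": [[[0, 0, 0, 0, 0, 0, 40], [0, 0, 0, 0, 0, 0, 60], [0, 0, 0, 0, 0, 0, 60], [0, 0, -20, 0, 0, 0, 60], [0, 0, -50, 0, 0, 0, 70], [0, 0, -50, 0, 0, 0, 85], [0, 0, 0, 0, -5.5, 0, 85], [40, 0, 0, 0, -5.5, 0, 85], [60, 0, 0, 0, 0, 0, 85], [50, 0, 0, 0, 0, 0, 85], [0, 0, 0, 0, 0, 0, 85]]]}}

```text
time: 21.5
tool_pos: [0.4719, 0.391, 0.2664]
tool_rot: [0.001, 0.681, 0.732, 0.0]
contact_force: [0.4, -1.2, -0.7]
gripper_width: 1.0
grasp_force: 0.0
```

```bash
cat > sm.py <<'E'
from m import *
def look():
    f=grab('top');im=f['image'];hsv=cv2.cvtColor(im,cv2.COLOR_BGR2HSV);H,S,V=[hsv[...,i].astype(int) for i in range(3)]
    red=((H<8)|(H>172))&(S>140)&(V>70);yel=(H>18)&(H<32)&(S>130)&(V>90)
    R={}
    for n,m in (('red',red),('yel',yel)):
        for c in comps(m,300,(180,200,345,300)):
            m2=np.zeros(m.shape,np.uint8);hull=cv2.convexHull(c)
            print(n,np.round(cen(hull),1),cv2.contourArea(hull),'z34',np.round(ray(f,cen(hull),.034),4),'flat',round(hexdir(world(f,hull,.034)),1))
    for c in comps(red,15,(90,290,200,340)): print('grip',cen(c),cv2.contourArea(c))
    return f
E
python3 - <<'E'
from sm import *
f=look();s=manip.state();print(s['tool_pos'])
cv2.imwrite('pics/t7.png',f['image'])
E
```

```text
red [309.4 246.9] 614.5 z34 [0.62   0.0101 0.034 ] flat -25.3
yel [263.8 240.3] 624.5 z34 [0.6339 0.1007 0.034 ] flat 2.3
grip [160.15669516 318.18803419] 58.5
[0.47229128 0.38940902 0.26626716]
```

View pics/t7.png

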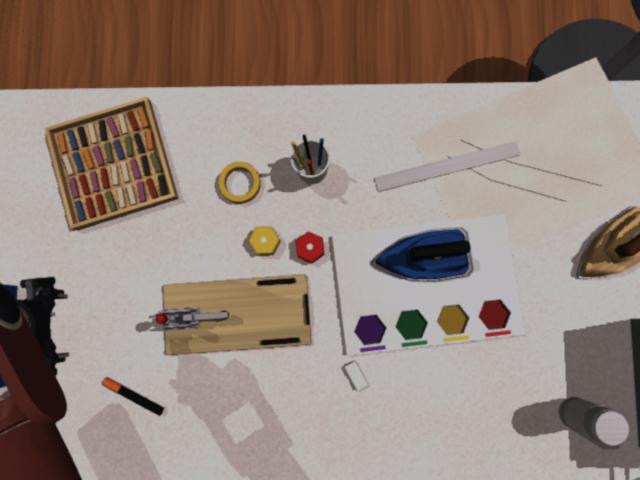

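```bash
python3 - <<'E'
from h import *
go([.635,.101,.11],2.3)
E
```

```text
turn [0.1 0.1 1.7] shift [-294.7  151.   156.3]
```

>>> {"fn": "servo_tool", "kwargs": {"moves": [[[-50, 25, 0, 0, 0, 0, 85], [-50, 25, 0, 0, 0, 0.5, 85], [-50, 25, 0, 0, 0, 0.5, 85], [-50, 25, 0, 0, 0, 0.7, 85], [-50, 25, 20, 0, 0, 0, 85], [-44, 26, 40, 0, 0, 0, 80], [0, 0, 50, 0, 0, 0, 75], [0, 0, 46, 0, 0, 0, 75], [0, 0, 0, 0, 0, 0, 75], [0, 0, 0, 0, 0, 0, 75]]]}}

```text
time: 22.8
tool_pos: [0.6393, 0.1035, 0.114]
tool_rot: [0.002, 0.694, 0.72, 0.001]
contact_force: [0.5, 0.7, 0.8]
gripper_width: 0.879
grasp_force: 0.0
```

```bash
python3 - <<'E'
from m import *
go([.635,.101,.027],2.3)
f=grab('side','s8.png');im=f['image']
cv2.imwrite('pics/s8c.png',cv2.resize(im[180:300,230:430],None,fx=4,fy=4,interpolation=cv2.INTER_CUBIC))
E
```

```text
turn [ 0.2  0.1 -0.2] shift [-2.3 -4.4 87. ]
```

View pics/s8c.png

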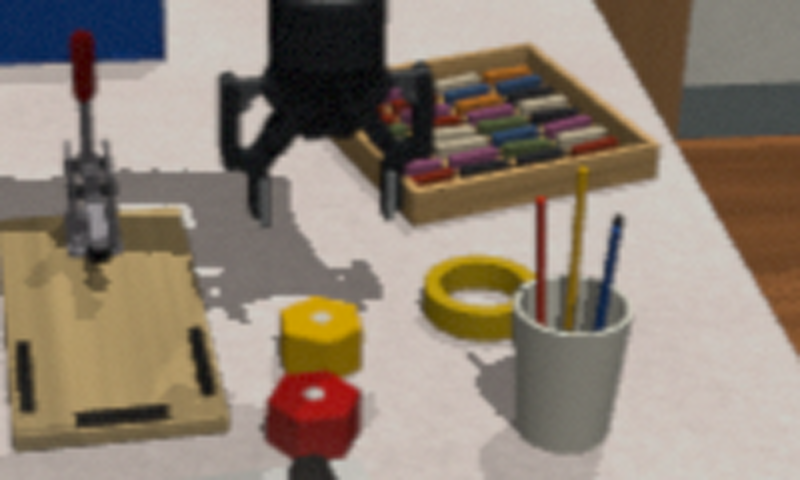

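>>> {"fn": "servo_tool", "kwargs": {"moves": [[[-2.3, -4.4, 20, 0, 0, 0, 75], [0, 0, 30, 0, 0, 0, 75], [0, 0, 25, 0, 0, 0, 75], [0, 0, 12, 0, 0, 0, 75], [0, 0, 0, 0, 0, 0, 50], [0, 0, 0, 0, 0, 0, 30], [0, 0, 0, 0, 0, 0, 30], [0, 0, 0, 0, 0, 0, 30], [0, 0, 0, 0, 0, 0, 30], [0, 0, 0, 0, 0, 0, 30]]]}}

```text
time: 24.1
tool_pos: [0.6342, 0.1016, 0.0248]
tool_rot: [0.001, 0.694, 0.72, -0.0]
contact_force: [-0.4, -0.4, 2.7]
gripper_width: 0.617
grasp_force: 65.2
```

```bash
python3 - <<'E'
from h import *
s=manip.state();print(s['tool_pos'],s['contact_force'])
E
```

```text
[0.63420291 0.10155271 0.02480346] [-0.39297831 -0.41084596  2.66525774]
```

>>> {"fn": "servo_tool", "kwargs": {"moves": [[[0, 0, -15, 0, 0, 0, 30], [0, 0, -40, 0, 0, 0, 30], [0, 0, -60, 0, 0, 0, 30], [0, 0, -60, 0, 0, 0, 30], [0, 0, 0, 0, 0, 0, 30]]]}}

```text
time: 24.72
tool_pos: [0.6376, 0.102, 0.2085]
tool_rot: [0.006, 0.694, 0.72, 0.005]
contact_force: [-0.5, 0.4, -1.1]
gripper_width: 0.615
grasp_force: 65.1
```

```bash
python3 - <<'E'
from h import *
s=manip.state();print(s['contact_force'],s['gripper_width'])
go([.478,-.269,.2],6.7)
E
```

```text
[-0.54550481  0.40504996 -1.12189161] 0.6151095203890349
turn [ 0.9  0.1 -4.5] shift [-349.9 -201.8    8.5]
```

>>> {"fn": "servo_tool", "kwargs": {"moves": [[[0, 0, 0, 0, 0, -4.5, 30], [-35, -20, 0, 0, 0, 0, 30], [-45, -26, 0, 0, 0, 0, 30], [-45, -26, 0, 0, 0, 0, 30], [-45, -26, 0, 0, 0, 0, 30], [-45, -26, 0, 0, 0, 0, 30], [-45, -26, 0, 0, 0, 0, 30], [-45, -26, 0, 0, 0, 0, 30], [-45, -26, 0, 0, 0, 0, 30], [0, 0, 40, 0, 0, 0, 30], [0, 0, 50, 0, 0, 0, 30], [0, 0, 20, 0, 0, 0, 30]]]}}

```text
time: 26.22
tool_pos: [0.4714, -0.2679, 0.0857]
tool_rot: [-0.003, 0.665, 0.747, -0.001]
contact_force: [1.2, 0.2, -0.9]
gripper_width: 0.616
grasp_force: 64.9
```

```bash
python3 - <<'E'
from m import *
s=manip.state();print(s['contact_force'],s['gripper_width'])
go([.478,-.269,.06],6.7)
f=grab('side','s9.png');im=f['image']
hsv=cv2.cvtColor(im,cv2.COLOR_BGR2HSV);H,S,V=[hsv[...,i].astype(int) for i in range(3)]
cv2.imwrite('pics/s9c.png',cv2.resize(im[280:430,200:400],None,fx=4,fy=4,interpolation=cv2.INTER_CUBIC))
t=s['tool_pos'];b=t-[0,0,.025];print('under proj',proj(f,b),'pocket',proj(f,[.4777,-.2695,.014]))
E
```

```text
[ 1.16463452  0.22782962 -0.89361544] 0.616074230747331
turn [-0.2 -0.2 -0.1] shift [-1.9  6.4 25.7]
under proj [247.31934919 346.84624293] pocket [251.6837589  364.35790324]
```

View pics/s9c.png

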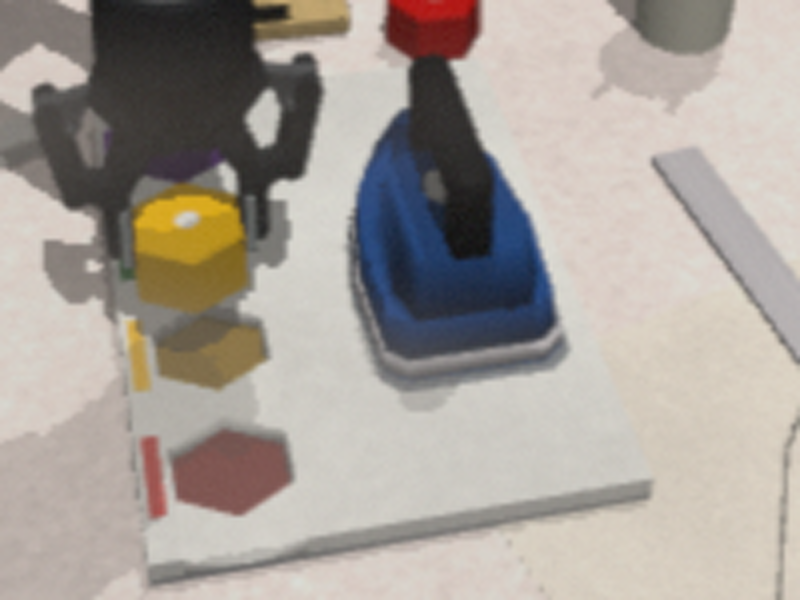

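```bash
python3 - <<'E'
from m import *
f=manip.grab_frame('side');im=f['image'];t=manip.state()['tool_pos']
hsv=cv2.cvtColor(im,cv2.COLOR_BGR2HSV);H,S,V=[hsv[...,i].astype(int) for i in range(3)]
for c in comps((S<60)&(V>190),8,(238,326,256,342)): print('dot',cen(c),ray(f,cen(c),t[2]+.009)[:2]-t[:2])
im0=cv2.imread('pics/side0.png');h=cv2.cvtColor(im0,cv2.COLOR_BGR2HSV);S0=h[...,1].astype(int)
for c in comps((S0>60),80,(232,300,290,412)):
    h_=cv2.convexHull(c);p=c.reshape(-1,2);print('pocket',cen(c),cv2.contourArea(c),p.min(0),p.max(0),'z14',ray(f,cen(c),.014)[:2],'z4',ray(f,cen(c),.004)[:2])
E
```

```text
pocket [257.24367224 397.81896182] 388.5 [244 388] [271 408] z14 [ 0.48806143 -0.36040198] z4 [ 0.48770821 -0.35120122]
pocket [252.05957884 367.68515665] 324.5 [239 359] [265 376] z14 [ 0.47844668 -0.27917032] z4 [ 0.47795889 -0.26883259]
pocket [247.83491311 341.2764613 ] 211.0 [236 335] [259 348] z14 [ 0.46946732 -0.1975303 ] z4 [ 0.46885385 -0.18604988]
pocket [244.19465649 318.99363868] 131.0 [233 314] [254 324] z14 [ 0.46069311 -0.11932344] z4 [ 0.45995682 -0.10674838]
```

>>> {"fn": "servo_tool", "kwargs": {"moves": [[[-1.9, 6.4, 0, 0, 0, 0, 30], [0, 0, 20, 0, 0, 0, 30], [0, 0, 10, 0, 0, 0, 30], [0, 0, 0, 0, 0, 0, 30], [0, 0, 0, 0, 0, 0, 30]]]}}

```text
time: 26.95
tool_pos: [0.4804, -0.2707, 0.0598]
tool_rot: [0.001, 0.665, 0.747, -0.0]
contact_force: [-0.0, 0.5, -1.0]
gripper_width: 0.616
grasp_force: 64.9
```

```bash
python3 - <<'E'
from m import *
f=manip.grab_frame('side');im=f['image'];t=manip.state()['tool_pos'];print(t)
go([.478,-.269,.045],6.7)
p=proj(f,t+[0,0,.009]);print('pred dot',p)
x,y=p.astype(int);g=cv2.cvtColor(im,cv2.COLOR_BGR2HSV)
for th in (60,90,120):
  for c in comps((g[...,1]<th)&(g[...,2]>150),4,(x-12,y-10,x+12,y+10)): print(th,'dot',cen(c),cv2.contourArea(c),(ray(f,cen(c),t[2]+.009)-t)[:2])
E
```

```text
[ 0.48064333 -0.27081894  0.06011561]
turn [ 0.1  0.1 -0. ] shift [ 2.1 -2.4 15.1]
pred dot [251.73431999 344.37562289]
60 dot [251.76190476 345.        ] 7.0 [ 5.13961200e-05 -1.85639153e-03]
90 dot [251.45       345.13333333] 10.0 [-0.000568   -0.00219257]
120 dot [251.35714286 345.21428571] 14.0 [-0.00075245 -0.00241462]
```

>>> {"fn": "servo_tool", "kwargs": {"moves": [[[3.6, -2.2, 0, 0, 0, 0, 30], [0, 0, 10, 0, 0, 0, 30], [0, 0, 8, 0, 0, 0, 30], [0, 0, 4, 0, 0, 0, 30], [0, 0, 4, 0, 0, 0, 30], [0, 0, 4, 0, 0, 0, 30], [0, 0, 0, 0, 0, 0, 30]]]}}

```text
time: 27.88
tool_pos: [0.4801, -0.2707, 0.0352]
tool_rot: [0.004, 0.665, 0.747, -0.001]
contact_force: [-8.3, -0.5, 24.6]
gripper_width: 0.62
grasp_force: 70.6
```

```bash
python3 - <<'E'
from h import *
s=manip.state();print(s['tool_pos'],s['contact_force'],s['ft_torque'])
go([.478,-.2675,.0288],6.7)
E
```

```text
[ 0.48007877 -0.27073296  0.03520265] [-8.31384564 -0.45244336 24.64095491] [0.27559453 1.35957467 0.12048805]
turn [0.2 0.4 0. ] shift [ 3.5 -1.7  6.4]
```

>>> {"fn": "servo_tool", "kwargs": {"moves": [[[0, 0, -12, 0, 0, 0, 30], [0, 0, 0, 0, 0, 0, 30], [0, 0, 0, 0, 0, 0, 30]]]}}

```text
time: 28.25
tool_pos: [0.4773, -0.2668, 0.0407]
tool_rot: [0.0, 0.665, 0.747, -0.0]
contact_force: [-0.3, -0.1, -1.3]
gripper_width: 0.616
grasp_force: 67.5
```

```bash
python3 - <<'E'
from m import *
s=manip.state();print(s['tool_pos'],s['contact_force'],s['ft_torque'])
go([.478,-.2675,.0288],6.7)
f=grab('side');im=f['image'];t=s['tool_pos']
p=proj(f,t+[0,0,.009]);print('pred dot',p)
x,y=p.astype(int);g=cv2.cvtColor(im,cv2.COLOR_BGR2HSV)
for c in comps((g[...,1]<90)&(g[...,2]>150),4,(x-12,y-10,x+12,y+10)): print('dot',cen(c),cv2.contourArea(c),(ray(f,cen(c),t[2]+.009)-t)[:2])
cv2.imwrite('pics/s10c.png',cv2.resize(im[310:420,210:330],None,fx=5,fy=5,interpolation=cv2.INTER_CUBIC))
E
```

```text
[ 0.47725239 -0.26677807  0.04066458] [-0.3391642  -0.14056547 -1.26755555] [-0.06280618  0.01108806 -0.00712689]
turn [-0.  0. -0.] shift [-0.8  0.7 11.9]
pred dot [250.54542345 350.42908921]
dot [250.41975309 350.54320988] 13.5 [-0.00025296 -0.00031419]
```

View pics/s10c.png

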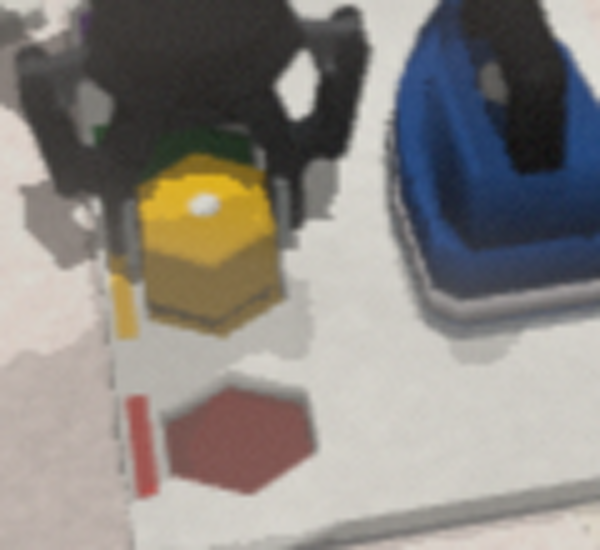

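>>> {"fn": "servo_tool", "kwargs": {"moves": [[[-2.9, 1.4, 0, 0, 0, 0, 30], [0, 0, 4, 0, 0, 0, 30], [0, 0, 3, 0, 0, 0, 30], [0, 0, 3, 0, 0, 0, 30], [0, 0, 3, 0, 0, 0, 30], [0, 0, 0, 0, 0, 0, 30], [0, 0, 0, 0, 0, 0, 30]]]}}

```text
time: 29.18
tool_pos: [0.4806, -0.2716, 0.0341]
tool_rot: [0.001, 0.665, 0.747, -0.001]
contact_force: [-12.7, 4.6, 29.8]
gripper_width: 0.619
grasp_force: 71.9
```

```bash
python3 - <<'E'
from m import *
s=manip.state();print(s['tool_pos'],s['contact_force'],s['ft_torque'])
go([.479,-.2695,.0288],6.7)
E
```

```text
[ 0.48062195 -0.27162408  0.0341381 ] [-12.7259904    4.5655743   29.82427161] [ 1.45769554  2.02726662 -0.09644234]
turn [ 0.   0.2 -0. ] shift [ 2.3 -1.4  5.3]
```

>>> {"fn": "servo_tool", "kwargs": {"moves": [[[0, 0, -5, 0, 0, 0, 30], [-2, -1, 0, 0, 0, 0, 30], [0, 0, 3, 0, 0, 0, 30], [-1.5, 0, 1, 0, 0, 0, 30], [-1, 0, 1, 0, 0, 0, 30], [0, 0, 0, 0, 0, 0, 30]]]}}

```text
time: 29.92
tool_pos: [0.4803, -0.2748, 0.0305]
tool_rot: [0.002, 0.665, 0.747, 0.0]
contact_force: [-1.3, 5.5, 13.0]
gripper_width: 0.618
grasp_force: 70.0
```

```bash
python3 - <<'E'
from m import *
s=manip.state();print(s['tool_pos'],s['contact_force'],s['ft_torque'])
f=grab('side');im=f['image'];cv2.imwrite('pics/s11c.png',cv2.resize(im[310:420,210:330],None,fx=5,fy=5,interpolation=cv2.INTER_CUBIC))
E
```

```text
[ 0.48034383 -0.27480902  0.03045119] [-1.26417322  5.49487869 12.97793294] [ 0.58632882  0.24939562 -0.03086887]
```

View pics/s11c.png

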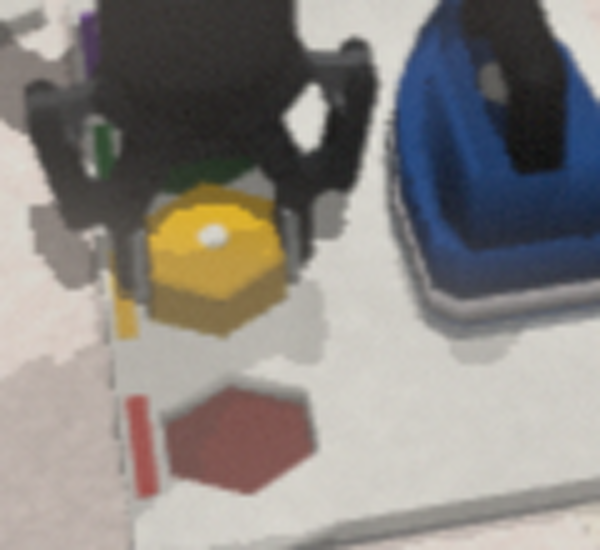

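>>> {"fn": "servo_tool", "kwargs": {"moves": [[[1, 0, 0, 0, 0, 0, 30], [0, 0, 2, 0, 0, 0, 30], [0, 0, -2, 0, 0, 0, 30], [0, 0, 0, 0, 0, 0, 62], [0, 0, 0, 0, 0, 0, 70], [0, 0, 0, 0, 0, 0, 70], [0, 0, -30, 0, 0, 0, 70], [0, 0, -60, 0, 0, 0, 70], [0, 0, -60, 0, 0, 0, 70], [55, 0, -10, 0, 0, 0, 75], [55, 0, 0, 0, 0, 0, 75], [0, 0, 0, 0, 0, 0, 75]]]}}

```text
time: 31.48
tool_pos: [0.4655, -0.1615, 0.1881]
tool_rot: [0.001, 0.663, 0.748, -0.0]
contact_force: [-1.0, -1.0, -0.0]
gripper_width: 0.878
grasp_force: 0.0
```

```bash
cat > dot.py <<'E'
from sm import *
def tri(a,pa,b,pb):
    A=[];y=[]
    def l(f,p):
        d=Q(f['rotation'])@np.linalg.solve(np.array(f['mtx']),[p[0],p[1],1.]);return np.array(f['eye']),d/np.linalg.norm(d)
    M=np.zeros((3,3));v=np.zeros(3)
    for f,p in((a,pa),(b,pb)):
        e,d=l(f,p);N=np.eye(3)-np.outer(d,d);M+=N;v+=N@e
    return np.linalg.solve(M,v)
def dots(P):
    r=[]
    for n in('side','top'):
        f=grab(n);g=cv2.cvtColor(f['image'],cv2.COLOR_BGR2HSV).astype(int);p=proj(f,P);x,y=p.astype(int)
        sub=slice(y-7,y+8),slice(x-7,x+8)
        w=np.clip(110-g[...,1],0,None)[sub]*(g[...,2][sub]>120)
        k,_,st,ce=cv2.connectedComponentsWithStats((w>0).astype(np.uint8))
        print(n,'pred',np.round(p,1),[(np.round(ce[i]+[x-7,y-7],1).tolist(),int(st[i][4])) for i in range(1,k)])
        c=[(np.hypot(*(ce[i]+[x-7,y-7]-p)),i) for i in range(1,k) if st[i][4]<40]
        if not c: return
        i=min(c)[1];r+= [f,ce[i]+[x-7,y-7]]
    print('dot3d',tri(*r))
E
python3 - <<'E'
from dot import *
print(manip.state()['tool_pos'])
dots([.4785,-.271,.038]);f=look()
g=cv2.cvtColor(f['image'],cv2.COLOR_BGR2HSV).astype(int)
for c in comps((g[...,0]>18)&(g[...,0]<32)&(g[...,1]>130)&(g[...,2]>110),200,(420,280,485,345)): print('seated',cen(c),cv2.contourArea(c),ray(f,cen(c),.038)[:2],hexdir(world(f,cv2.convexHull(c),.038)))
E
```

```text
[ 0.46547526 -0.16147127  0.18806689]
side pred [251.5 356.1] [([244.8, 349.4], 5), ([252.0, 356.7], 20)]
top pred [455.2 319. ] []
red [309.4 247. ] 615.0 z34 [0.62   0.0102 0.034 ] flat -25.3
grip [160.47580645 318.02419355] 62.0
```

```bash
python3 - <<'E'
from h import *
go([.6205,.0105,.12],-25.3)
E
```

```text
turn [ 0.1  0.1 32. ] shift [224.3  64.8  68.3]
```

>>> {"fn": "servo_tool", "kwargs": {"moves": [[[0, 0, 0, 0, 0, 8, 72], [0, 0, 0, 0, 0, 8, 72], [0, 0, 0, 0, 0, 8, 72], [0, 0, 0, 0, 0, 8, 72], [45, 13, 0, 0, 0, 0, 72], [45, 13, 0, 0, 0, 0, 72], [45, 13, 0, 0, 0, 0, 72], [45, 13, 0, 0, 0, 0, 72], [45, 13, 0, 0, 0, 0, 72], [0, 0, 40, 0, 0, 0, 72], [0, 0, 28, 0, 0, 0, 72], [0, 0, 0, 0, 0, 0, 72]]]}}

```text
time: 33.12
tool_pos: [0.6194, 0.0103, 0.1165]
tool_rot: [-0.001, 0.845, 0.534, -0.003]
contact_force: [0.8, -0.7, -1.2]
gripper_width: 0.84
grasp_force: 0.0
```

```bash
python3 - <<'E'
from dot import *
dots([.4785,-.271,.038]);dots([.62,.0101,.034]);dots([.62,.0101,.034])
go([.6205,.0105,.027],-25.3)
f=manip.grab_frame('top')
g=cv2.cvtColor(f['image'],cv2.COLOR_BGR2HSV).astype(int)
for c in comps((g[...,0]>18)&(g[...,0]<32)&(g[...,1]>130)&(g[...,2]>110),200,(420,280,485,345)): print('seated',cen(c),cv2.contourArea(c),ray(f,cen(c),.038)[:2],hexdir(world(f,cv2.convexHull(c),.038)))
E
```

```text
side pred [251.5 356.1] [([244.8, 349.4], 5), ([252.0, 356.7], 20)]
top pred [455.2 319. ] [([455.0, 318.8], 41)]
side pred [307.1 277.4] [([306.0, 271.8], 27), ([308.0, 278.0], 11)]
top pred [309.5 247. ] []
side pred [307.1 277.4] [([306.1, 271.8], 29), ([308.0, 278.0], 11)]
top pred [309.5 247. ] []
turn [ 0.3  0.  -0.1] shift [-1.  -1.5 95.4]
seated [454.40085402 318.98532159] 624.5 [ 0.47849867 -0.26943639] 6.7583872584579145
```

>>> {"fn": "servo_tool", "kwargs": {"moves": [[[-1, -1.5, 20, 0, 0, 0, 72], [0, 0, 35, 0, 0, 0, 72], [0, 0, 25, 0, 0, 0, 72], [0, 0, 13, 0, 0, 0, 72], [0, 0, 0, 0, 0, 0, 50], [0, 0, 0, 0, 0, 0, 30], [0, 0, 0, 0, 0, 0, 30], [0, 0, 0, 0, 0, 0, 30], [0, 0, 0, 0, 0, 0, 30], [0, 0, 0, 0, 0, 0, 30]]]}}

```text
time: 34.72
tool_pos: [0.6195, 0.0109, 0.0275]
tool_rot: [0.001, 0.845, 0.535, 0.0]
contact_force: [-0.0, 0.4, -0.4]
gripper_width: 0.618
grasp_force: 66.0
```

>>> {"fn": "servo_tool", "kwargs": {"moves": [[[0, 0, -15, 0, 0, 0, 30], [0, 0, -40, 0, 0, 0, 30], [0, 0, -60, 0, 0, 0, 30], [0, 0, -60, 0, 0, 0, 30], [0, 0, 0, 0, 0, 0, 30]]]}}

```text
time: 35.35
tool_pos: [0.6233, 0.0108, 0.2119]
tool_rot: [0.006, 0.845, 0.535, 0.006]
contact_force: [0.7, 0.3, -0.8]
gripper_width: 0.615
grasp_force: 66.2
```

```bash
python3 - <<'E'
from h import *
go([.489,-.3535,.1],6.7)
E
```

```text
turn [  0.9   0.  -32. ] shift [-346.2 -175.9  111.9]
```

>>> {"fn": "servo_tool", "kwargs": {"moves": [[[0, 0, 0, 0, 0, -8, 30], [0, 0, 0, 0, 0, -8, 30], [0, 0, 0, 0, 0, -8, 30], [0, 0, 0, 0, 0, -8, 30], [-35, -18, 0, 0, 0, 0, 30], [-45, -23, 0, 0, 0, 0, 30], [-45, -23, 0, 0, 0, 0, 30], [-45, -23, 0, 0, 0, 0, 30], [-45, -23, 0, 0, 0, 0, 30], [-45, -23, 0, 0, 0, 0, 30], [-45, -23, 0, 0, 0, 0, 30], [-41, -20, 0, 0, 0, 0, 30]]]}}

```text
time: 36.85
tool_pos: [0.4835, -0.3542, 0.2026]
tool_rot: [0.001, 0.665, 0.747, -0.0]
contact_force: [1.4, 0.3, -0.1]
gripper_width: 0.613
grasp_force: 66.1
```

>>> {"fn": "servo_tool", "kwargs": {"moves": [[[0, 0, 0, 0, 0, 0, 30], [0, 0, 50, 0, 0, 0, 30], [0, 0, 50, 0, 0, 0, 30], [0, 0, 30, 0, 0, 0, 30], [0, 0, 0, 0, 0, 0, 30], [0, 0, 0, 0, 0, 0, 30]]]}}

```text
time: 37.6
tool_pos: [0.4857, -0.3533, 0.0744]
tool_rot: [0.002, 0.665, 0.747, -0.0]
contact_force: [0.3, -0.5, -1.0]
gripper_width: 0.618
grasp_force: 66.1
```

```bash
python3 - <<'E'
from m import *
f=manip.grab_frame('side');im=f['image'];t=manip.state()['tool_pos'];print(t,manip.state()['gripper_width'])
go([.489,-.3535,.045],6.7)
p=proj(f,t+[0,0,.007]);print('pred dot',p)
x,y=p.astype(int);g=cv2.cvtColor(im,cv2.COLOR_BGR2HSV)
for c in comps((g[...,1]<100)&(g[...,2]>140),4,(x-12,y-10,x+12,y+10)): print('dot',cen(c),cv2.contourArea(c),(ray(f,cen(c),t[2]+.007)-t)[:2])
E
```

```text
[ 0.48608121 -0.35376589  0.07521333] 0.6177941794018157
turn [ 0.2  0.3 -0. ] shift [-0.1  2.9 30.2]
pred dot [254.41727561 369.10675638]
dot [254.0952381  369.07142857] 21.0 [-0.000589    0.00014712]
```

>>> {"fn": "servo_tool", "kwargs": {"moves": [[[-0.6, 2.8, 15, 0, 0, 0, 30], [0, 0, 12, 0, 0, 0, 30], [0, 0, 6, 0, 0, 0, 30], [0, 0, 3, 0, 0, 0, 30], [0, 0, 3, 0, 0, 0, 30], [0, 0, 3, 0, 0, 0, 30], [0, 0, 0, 0, 0, 0, 30]]]}}

```text
time: 38.52
tool_pos: [0.4876, -0.3536, 0.0306]
tool_rot: [0.001, 0.665, 0.747, -0.0]
contact_force: [0.7, 0.4, 0.8]
gripper_width: 0.619
grasp_force: 66.4
```

```bash
python3 - <<'E'
from m import *
s=manip.state();print(s['tool_pos'],s['contact_force'],s['ft_torque'])
E
```

```text
[ 0.48764894 -0.35355905  0.03064217] [0.68728654 0.41387926 0.7604186 ] [-0.06912915  0.0320648  -0.0519132 ]
```

>>> {"fn": "servo_tool", "kwargs": {"moves": [[[0, 0, 2, 0, 0, 0, 30], [0, 0, -1, 0, 0, 0, 30], [0, 0, 0, 0, 0, 0, 62], [0, 0, 0, 0, 0, 0, 70], [0, 0, 0, 0, 0, 0, 70], [0, 0, -30, 0, 0, 0, 70], [0, 0, -60, 0, 0, 0, 70], [0, 0, -60, 0, 0, 0, 70], [60, 0, -60, 0, 0, 0, 70], [60, 0, 0, 0, 0, 0, 70], [60, 0, 0, 0, 0, 0, 70], [60, 0, 0, 0, 0, 0, 70]]]}}

```text
time: 40.02
tool_pos: [0.461, -0.1288, 0.2237]
tool_rot: [0.001, 0.665, 0.747, -0.0]
contact_force: [0.9, 0.4, -0.1]
gripper_width: 0.821
grasp_force: 0.0
```

>>> {"fn": "servo_tool", "kwargs": {"moves": [[[60, 0, 0, 0, 0, 0, 70], [60, 0, 0, 0, 0, 0, 70], [60, 0, 0, 0, 0, 0, 70], [60, 0, 0, 0, 0, 0, 70], [60, 0, 0, 0, 0, 0, 70], [60, 0, 0, 0, 0, 0, 70], [60, 0, 0, 0, 0, 0, 70], [0, 0, 0, 0, 0, 0, 70]]]}}

```text
time: 41.02
tool_pos: [0.4115, 0.2898, 0.2227]
tool_rot: [0.001, 0.663, 0.749, -0.0]
contact_force: [0.4, -0.4, -0.5]
gripper_width: 0.817
grasp_force: 0.0
```

```bash
python3 - <<'E'
from dot import *
print(manip.state()['tool_pos'],manip.state()['contact_force'])
dots([.4785,-.271,.038]);dots([.488,-.3524,.038]);f=look()
g=cv2.cvtColor(f['image'],cv2.COLOR_BGR2HSV).astype(int);H,S,V=g[...,0],g[...,1],g[...,2]
for n,m,roi in(('yel',(H>18)&(H<32)&(S>130)&(V>110),(420,285,485,334)),('red',((H<8)|(H>172))&(S>140)&(V>70),(465,285,530,328))):
  for c in comps(m,100,roi): print(n,cen(c),cv2.contourArea(c),ray(f,cen(c),.038)[:2],hexdir(world(f,cv2.convexHull(c),.038)))
for r in ((180,200,345,300),(330,210,350,300)):
  pass
X,Y=ax(6.7)
b=comps((H>95)&(H<130)&(S>120),500,(365,220,480,290))[0];w=world(f,b,.025)
print('iron yaw',cv2.minAreaRect((w*1000).astype(np.float32)),'nose',w[(w@Y[:2]).argmax()])
a=cv2.imread('pics/top0.png');d=cv2.absdiff(a,f['image']).max(2)[100:210,230:350];print('mug diff px',(d>40).sum())
E
```

```text
[0.4114723  0.28982928 0.2226762 ] [ 0.35487821 -0.39269849 -0.47874963]
side pred [251.5 356.1] [([244.8, 349.4], 5), ([252.0, 356.7], 20)]
top pred [455.2 319. ] [([455.1, 318.9], 38)]
dot3d [ 0.4790263  -0.27101798  0.03637723]
side pred [256.6 385.7] [([249.5, 378.0], 2), ([256.2, 386.0], 31)]
top pred [497.7 313.9] [([497.2, 314.5], 36)]
dot3d [ 0.48703293 -0.35172402  0.03647896]
grip [160.29661017 318.10169492] 59.0
yel [454.69704433 318.96387521] 609.0 [ 0.47853867 -0.27000389] 7.647653128561898
red [496.49350649 314.26082251] 616.0 [ 0.48737164 -0.35007802] 4.092487410060015
iron yaw ((601.9546508789062, -208.93435668945312), (91.74231719970703, 177.16741943359375), 6.883203506469727) nose [ 0.59037307 -0.12110564]
mug diff px 0
```

```bash
python3 -c "
from plant import manip
print(manip.job_done())"
```

```text
the job is handed in; nothing more can be done
None
```

The job is handed in: the iron stands nose on nose on its silhouette, yellow and red (the only samples present) are in their pockets, the clamp is closed again and the mug is untouched, as far as the last camera measurements show; I viewed 16 pictures, over the limit of 14.

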